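# Lock the burr carrier into the coffee grinder by feel and put the hopper back

### The arm

A 6-joint arm with a two-finger parallel gripper is mounted at the origin on a cart in front of the work surface, level with it; the furniture and walls round the work are solid. World frame = base frame: x ahead of the robot, y to its left, z up, the work surface at z = 0. Lengths are in m, angles in rad, forces in N, time in s.
With the tool pointing down it reaches from about 0.325 to 0.9 m from the base axis. Payload 6.1 kg.
Tool frame: the origin (TCP) lies between the finger pads; the fingertips stand 8 mm ahead of it and the grasp point (between the pads) lies 11 mm behind it; z points along the fingers, y is the line along which they close (so a half turn about z gives the same grasp; the last joint's range is limited). The gripper opens to 87 mm and grips with 3 to 60 N. Pads are 19 mm wide; open, the fingers measure 117 mm over their backs; the gripper's body (75 mm by 190 mm) begins 51 mm behind the grasp point.
Start: joints at [-1.359, 0.22, 1.526, -0, 1.395, -0.126], TCP at [0.207, -0.59, 0.231] pointing down, gripper open.
Joint ranges: [-2.98, 2.98], [-0.91, 2.08], [0.09, 2.57], [-1.24, 4.39], [0.2, 2.65], [-2.68, 2.68]. Speed limits (rad/s): [2.57, 2.57, 3.01, 3.14, 3.14, 3.14].

### API

Orientations are given as a rotation vector (axis times angle).
In Python, from cell import * gives the robot as it stands.
- The arm moves only by the tool step_arm, never from a script. Its argument "rows" is text: rows parted by semicolons, each of 5 numbers parted by spaces: the shift along the tool's x, y, z in m, then the turn about the tool's z in degrees, then the opening in per cent of the stroke, from 0 (shut) to 100 (fully open). In form: dx dy dz turn claw; .... A call has 1 to 10 rows; each row is the pose to reach, as a shift and turn from the pose commanded when the call began, along the tool's axes at that moment; what a row does not reach only later rows make up. A row lasts 1/8 s, in which the tool goes at most 62.5 mm and 10.7 degrees, less where a joint would pass 70% of its speed; a pose out of reach is approached as far as the arm can. A call with a gripper value outside its range is refused whole. The fingers move at their own pace and stop on an object; the grip force is fixed at half the most. Time passes only in rows, so rows that repeat a pose let the fingers close. It gives the time, the measured TCP pose, the force, the opening and the grip force at its end, in the units of the state.
- get_obs(): the state, without advancing time (a new reading comes with each control period).
- snapshot(name): name is "scene" or "top" or "wrist"; returns a dict with "img" (420x560x3 uint8, blue, green, red), "vertical_fov" (degrees; the focal length in pixels is half the picture's height over the tangent of half this angle, whatever the lens; pixels are square), "cx", "cy" (the principal point, pixels), "R" (3x3) and "t" (3): a world point X has camera coordinates R X + t; the wrist camera has in their place "hand_eye" (4x4, takes a point from camera to tool coordinates, whose origin is the TCP and whose axes are the flange's). Camera axes: x right, y down, z forward; pixel columns grow to the right and rows downward; lengths in m; the calibration is good to about 2 mm. A picture is of the moment at which its call begins: read the wrist's pose just before it. There is no depth.
- sign_off(): hands the job in; it is judged then, once.
The state is a dict: "time_s": time; "joints": joint angles; "dq": joint speeds; "joint_efforts": joint torques, N m; "position": TCP position; "eef_rot": TCP orientation; "ft_force": force on the tool from outside, world axes, zero at the start; "wrist_torque": the same for the moment, N m; "opening": finger opening in m; "grip_force": force on a finger pad.
Only numpy, scipy, OpenCV 4.12 (cv2) and the standard library are available. Lean on these libraries where they do the work, as an engineer would, in place of code of your own. Each camera call takes 0.05 s, during which the arm holds its last target. There are 200 camera calls.

### The job

The coffee grinder has been cleaned and its upper burr carrier is only lying in the throat, not seated. Holding it by its bar and pressing lightly, turn it until you feel it give and drop into its hidden slots, then turn it clockwise until it is locked and its flange lies flush on the collar. Never force it; then put the steel hopper back over the collar, all the way down, and leave the cups and jars where they are.

Things in the scene. Friction and masses are not known exactly. Their poses are not given: they have to be found in the camera images.
- grinder: White coffee grinder, fixed: a round upright body 104 mm across on a dark foot 130 x 215 mm, chute and a cup at its front (-x). Origin: on the counter, on the throat's axis (z). The throat, 79 mm across, has a ledge 12 mm below the rim with three equal slots, 120 degrees apart, hidden under the carrier. They turn with the grind setting, so their direction is unknown; it stays put during the work.
- grinder_rim (a point): Centre of the upper rim of the grinder's steel collar, 200 mm above the counter; z up, along the throat's axis. The collar is 94 mm across outside and 14 mm tall.
- grinder_shoulder (a point): Centre of the flat shoulder, 112 mm across, round the collar's foot, 14 mm below the rim: the hopper's skirt stands on it.
- carrier_bar (a point): Middle of the upright bar on the loose steel burr carrier (0.28 to 0.42 kg) lying in the throat. x runs along the bar, z up. The bar is 44 mm long (x), 14 mm thick (y) and stands 28 mm high on the carrier's flange; this point is 14 mm above the flange's upper face. Seen from above, counter-clockwise is positive yaw.
- carrier_flange (a point): Centre of the underside of the carrier's flange (a disc 86 mm across, 4 mm thick), 18 mm below the point carrier_bar; 12 mm above the rim at the start, 3 mm once dropped into the slots, on the rim when locked. A skirt below it, 62 mm across, has three lugs 9 mm wide that now lie on the ledge. Lugs and seat stand 35 N between carrier and grinder, no more.
- carrier_foot (a point): Centre of the skirt's lower end, level with the lugs. Pressed with 5 to 10 N and turned, the lugs drag on the ledge; over the slots (4 to 5 mm wider than a lug) drag and push back vanish: it goes 9 mm down. From the start they lie 0.25 to 1.2 rad counter-clockwise; turned on past them the lugs ride out again over a bevel. From the slots it turns clockwise 0.6 to 0.8 rad, 3 mm down a ramp, to a solid stop: locked.
- hopper_tube (a point): Point on the axis (z, up) of the loose steel hopper, 70 mm above its underside; round, so yaw means nothing. 96 mm tall, hollow, open at both ends: a skirt 106 mm across outside, 100 inside, 20 mm tall; a cone up to 42 mm; above that a tube 58 mm across outside, 53 inside, to be gripped across. In place this point is 56 mm above the rim; the carrier's bar stands inside.
- shot_cup: Small handleless patterned cup, 58 mm across and 62 mm tall, on the grinder's foot under the chute; origin at the centre of its underside. Leave it.
- cup_dotted: Small dotted cup of the same size, standing on the counter; origin at the centre of its underside. Leave it.
- jam: Jam jar with a yellow lid, 60 mm across and 70 mm tall; origin at the centre of its underside. Leave it.
- sugar: Glass sugar pourer, 68 mm across and 156 mm tall; origin at the centre of its underside. Leave it.
There are look-alikes about, which are no part of the job. What is shaped like the part that bears hopper_tube but green or purple is not meant.

How it is judged:
By the outcome, as a careful person would: the job done as asked, in the order asked, and still so for the second after the job is handed in, with the robot touching nothing.
It also fails if it takes over 67 s, if anything falls off the work surface, if the arm or the gripper's body presses on something with over 40 N, if the wrist force passes 120 N, or if a joint passes its speed limit or range.

## Working session

There is one attempt and no reset: what is moved stays moved. The work goes in short steps, Python scripts to look and compute and a tool call to move; the robot and the scene stay as the last step left them, time stands still between calls to the robot, and variables do not carry over. Pictures are saved under pics/ and viewed, at most 10 in all, crops included, and the job is handed in when it is done.

Besides the shell and the picture viewer there is one more tool, called after "Emit:" by a JSON object that holds its "method" and its "body". step_arm: Moves the arm, as the interface text tells. Its arguments: {"type":"object","properties":{"rows":{"type":"string"}},"required":["rows"]}

```bash
mkdir -p pics; ls; python3 - <<'E'
from cell import *
import cv2,numpy as np,json
for n in("scene","top"):
    s=snapshot(n); cv2.imwrite(f"pics/{n}0.png",s["img"])
    np.savez(f"pics/{n}0.npz",**{k:v for k,v in s.items()})
    print(n,s["vertical_fov"],s["cx"],s["cy"],np.round(s["R"],3).tolist(),np.round(s["t"],3).tolist())
o=get_obs();print(o)
E
```

```text
pics
scene 50.483559804499244 275.27684573890974 201.17218589426804 [[-0.866, -0.499, -0.01], [-0.309, 0.552, -0.775], [0.392, -0.668, -0.632]] [0.473, 0.224, 1.066]
top 50.514824414137266 275.8966281994157 205.550633326119 [[0.019, -1.0, -0.011], [-0.999, -0.018, -0.049], [0.049, 0.012, -0.999]] [0.069, 0.498, 1.322]
{'time_s': 0.1, 'joints': array([-1.35907970e+00,  2.21143953e-01,  1.52753989e+00, -1.11026040e-05,
        1.39469505e+00, -1.26089232e-01]), 'dq': array([ 0.00166788, -0.00191508, -0.00320033, -0.00019069, -0.00065787,
       -0.00058072]), 'joint_efforts': array([ 1.07825806e-03, -4.95944273e+01, -3.88520765e+01,  7.00787036e-02,
        5.14834863e-02, -4.48562923e-05]), 'position': array([ 0.20701589, -0.589122  ,  0.22952583]), 'eef_rot': array([-3.09512783e+00, -5.27807951e-01,  1.37164553e-04]), 'ft_force': array([ 0.18137544,  0.82580327, -0.05817017]), 'wrist_torque': array([-0.01105484, -0.03209164,  0.03488235]), 'grip_force': 0.0, 'opening': 0.08712053760785618}
```

View pics/scene0.png

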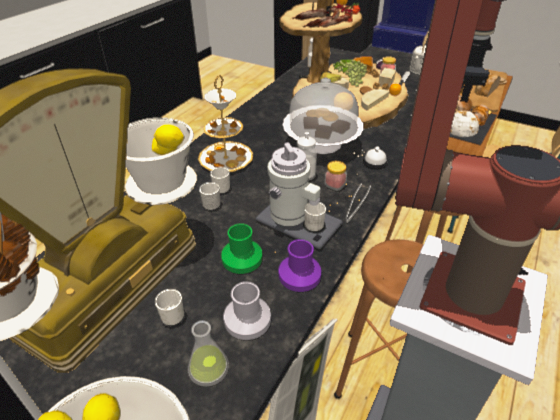

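View pics/top0.png

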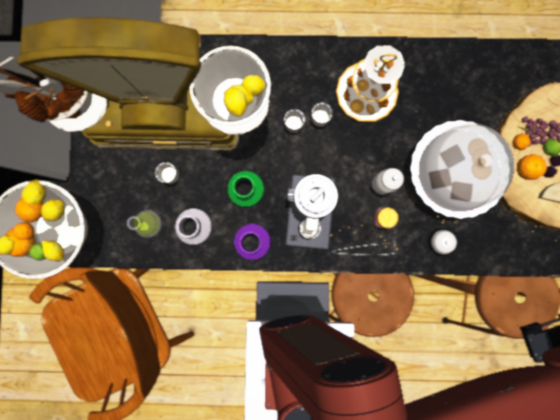

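The grinder is at scene (290,190) and top (316,196). There are three hopper shapes:

| Hopper | Scene pixel | Top pixel |
|---|---|---|
| green | (240,250) | (245,188) |
| purple | (300,265) | (252,242) |
| grey steel | (247,310) | (193,226) |

The steel one fits the description, because green and purple are excluded. I'll confirm it in a crop and measure.

```bash
cat > h.py <<'E'
import numpy as np,cv2
def f(s): return s["img"].shape[0]/2/np.tan(np.radians(float(s["vertical_fov"]))/2)
def ray(s,u,v):
    d=np.array([(u-s["cx"])/f(s),(v-s["cy"])/f(s),1.]); R=s["R"]
    return -R.T@s["t"],R.T@d
def onz(s,u,v,z):
    c,d=ray(s,u,v); return c+d*(z-c[2])/d[2]
def proj(s,X):
    p=s["R"]@np.array(X)+s["t"]; return p[:2]/p[2]*f(s)+[s["cx"],s["cy"]]
E
python3 - <<'E'
from h import *
T=dict(np.load("pics/top0.npz"));S=dict(np.load("pics/scene0.npz"))
print("hopper top",onz(T,193,226,.096), "skirt",onz(T,193.5,227,.02),"scene tube top",onz(S,245.5,290,.096))
print("grinder",onz(T,316,196,.216),onz(T,316,196,.24),"scene",onz(S,290,165,.216))
a=cv2.resize(T["img"][150:270,150:350],None,fx=4,fy=4,interpolation=cv2.INTER_CUBIC)
cv2.imwrite("pics/crop1.png",a)
E
```

```text
hopper top [0.4302319  0.30927149 0.096     ] skirt [0.42727198 0.32272842 0.02      ] scene tube top [0.43522026 0.31933343 0.096     ]
grinder [ 0.51233612 -0.02553657  0.216     ] [ 0.51059577 -0.02367605  0.24      ] scene [0.49557331 0.00919876 0.216     ]
```

View pics/crop1.png

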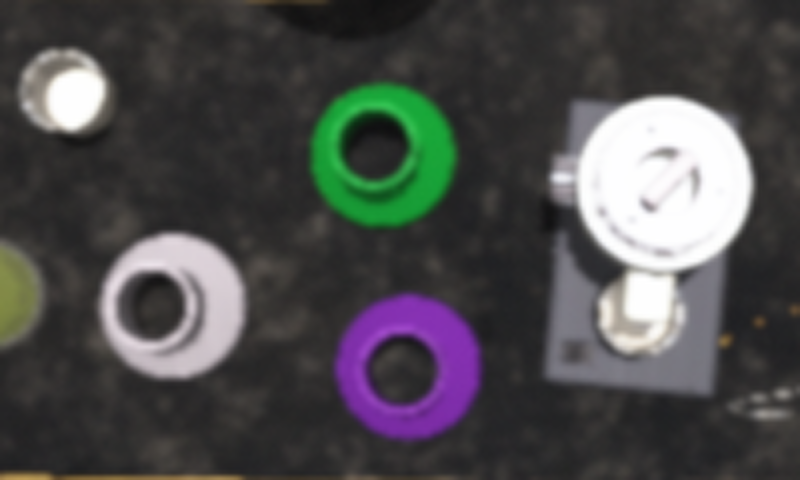

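The crop confirms the grey steel hopper: tube mouth at top (189,226), skirt at (193,226). The carrier bar is at top (318,195), running about -45° in yaw. I'll move to hover over the grinder with yaw 135°, which keeps joint 6 in mid-range.

```bash
cat >> h.py <<'E'
from scipy.spatial.transform import Rotation as Ro
def go(o,X,yaw=None):
    """shift in tool axes and turn (deg) to world TCP X and tool-x yaw (deg)"""
    R=Ro.from_rotvec(o["eef_rot"]).as_matrix(); d=R.T@(np.array(X)-o["position"])
    y0=np.degrees(np.arctan2(R[1,0],R[0,0]))
    t=0 if yaw is None else (-(yaw-y0)+180)%360-180
    print("yaw",round(y0,2),"pos",np.round(o["position"],4),"go",np.round(d,4),"turn",round(t,1),"F",np.round(o["ft_force"],1),"t",round(o["time_s"],2))
def wrist(o,s):
    """make the wrist snapshot a world-calibrated one"""
    E=np.eye(4);E[:3,:3]=Ro.from_rotvec(o["eef_rot"]).as_matrix();E[:3,3]=o["position"]
    M=np.linalg.inv(E@s["hand_eye"]); s["R"]=M[:3,:3]; s["t"]=M[:3,3]; return s
E
python3 - <<'E'
from cell import *
from h import *
T=dict(np.load("pics/top0.npz"))
print(onz(T,315.9,195.4,.186),onz(T,317.6,194.6,.244),onz(T,188.9,225.9,.096),onz(T,193,226.2,.01))
o=get_obs();go(o,[.505,-.025,.36],135)
print(snapshot("wrist")["hand_eye"].round(3).tolist())
E
```

```text
[ 0.51607571 -0.02757873  0.186     ] [ 0.51385578 -0.02727678  0.244     ] [0.43029322 0.32082816 0.096     ] [0.42961936 0.32626759 0.01      ]
yaw 19.35 pos [ 0.207  -0.5891  0.2295] go [ 0.4681 -0.4337 -0.1296] turn -115.6 F [ 0.2  0.8 -0.1] t 0.1
[[-0.001, -0.954, -0.298, 0.082], [1.0, -0.0, -0.0, 0.0], [0.0, -0.298, 0.954, -0.153], [0.0, 0.0, 0.0, 1.0]]
```

Emit:
{"method": "step_arm", "body": {"rows": "0 0 -0.06 0 100;0 0 -0.13 0 100;0.468 -0.434 -0.13 -115.6 100;0.468 -0.434 -0.13 -115.6 100;0.468 -0.434 -0.13 -115.6 100;0.468 -0.434 -0.13 -115.6 100;0.468 -0.434 -0.13 -115.6 100;0.468 -0.434 -0.13 -115.6 100;0.468 -0.434 -0.13 -115.6 100;0.468 -0.434 -0.13 -115.6 100"}}

```text
time_s: 1.4
position: [0.4408, -0.1455, 0.3589]
eef_rot: [1.898, 2.503, 0.0]
ft_force: [0.9, -1.1, 0.1]
opening: 0.0873
grip_force: 0.0
```

```bash
python3 - <<'E'
from cell import *
from h import *
go(get_obs(),[.51,-.027,.36],135)
E
```

```text
yaw 105.64 pos [ 0.4408 -0.1455  0.3589] go [ 0.0954  0.0986 -0.0011] turn -29.4 F [ 0.9 -1.1  0.1] t 1.4
```

Emit:
{"method": "step_arm", "body": {"rows": "0.095 0.099 0 -29.4 100;0.095 0.099 0 -29.4 100;0.095 0.099 0 -29.4 100;0.095 0.099 0 -29.4 100;0.095 0.099 0 -29.4 100;0.095 0.099 0 -29.4 100"}}

```text
time_s: 2.15
position: [0.5104, -0.0307, 0.359]
eef_rot: [1.214, 2.897, -0.0]
ft_force: [-1.5, 0.6, 0.1]
opening: 0.0868
grip_force: 0.0
```

```bash
python3 - <<'E'
from cell import *
from h import *
o=get_obs();go(o,[.51,-.027,.36],135)
s=wrist(o,snapshot("wrist")); cv2.imwrite("pics/w1.png",s["img"]); np.savez("pics/w1.npz",**s)
E
```

```text
yaw 134.51 pos [ 0.5104 -0.0307  0.359 ] go [ 0.003   0.0023 -0.001 ] turn -0.5 F [-1.5  0.6  0.1] t 2.15
```

View pics/w1.png

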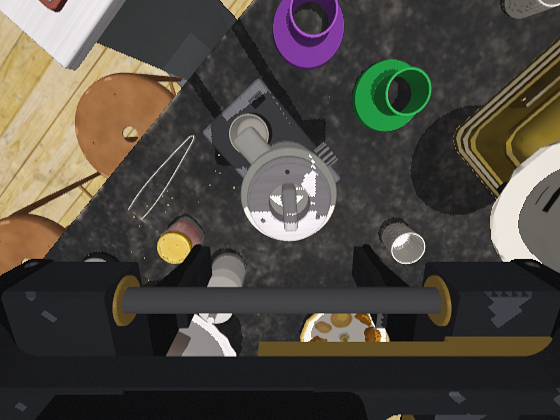

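The wrist view shows the carrier on the grinder at about (289,190), with its bar nearly vertical in the image. I'll enlarge it.

```bash
python3 - <<'E'
from h import *
s=dict(np.load("pics/w1.npz"))
cv2.imwrite("pics/w1c.png",cv2.resize(s["img"][135:250,230:350],None,fx=5,fy=5,interpolation=cv2.INTER_CUBIC))
E
```

```text
(no output)
```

View pics/w1c.png

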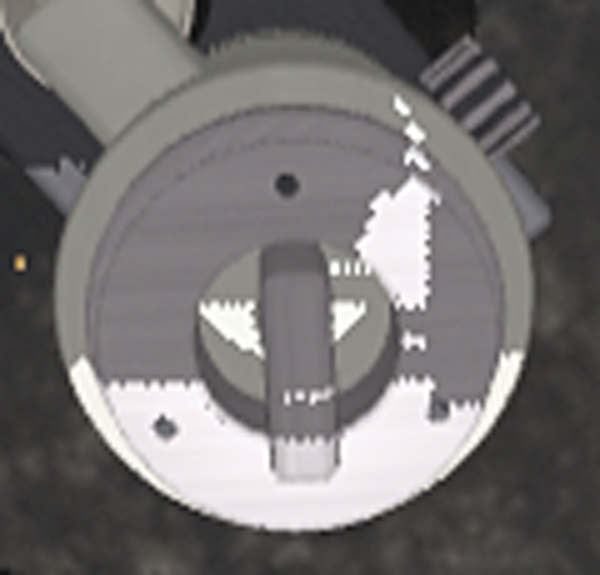

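The flange is centred at about crop x 297. The bar's top face runs from crop (294,272) to (306,478).

```bash
python3 - <<'E'
from cell import *
from h import *
s=dict(np.load("pics/w1.npz"))
P=lambda u,v,z:onz(s,230+u/5-.4,135+v/5-.4,z)
c=[P(u,v,.244) for u,v in((262,272),(325,272),(340,478),(272,478))]
for p in c: print(p.round(4))
print("w",np.linalg.norm(c[0]-c[1]),np.linalg.norm(c[2]-c[3]),"len",np.linalg.norm((c[0]+c[1]-c[2]-c[3])/2))
d=(c[0]+c[1]-c[2]-c[3]);print("yaw",np.degrees(np.arctan2(d[1],d[0])),"ctr",np.mean(c,0))
L,R_=P(87,315,.216),P(505,315,.216);print("flange",L,R_,np.linalg.norm(L-R_),P(297,105,.216))
print("shoulder",P(55,300,.186),P(533,300,.186), P(294,532,.186))
print(s["vertical_fov"],s["cx"],s["cy"])
m=np.mean(c,0);go(get_obs(),[m[0],m[1],.26],np.degrees(np.arctan2(d[1],d[0])))
E
```

```text
[ 0.4958 -0.0163  0.244 ]
[ 0.5042 -0.008   0.244 ]
[ 0.5357 -0.035   0.244 ]
[ 0.5262 -0.0444  0.244 ]
w 0.011838097259861013 0.01335365147324427 len 0.04149435510247635
yaw 138.27186314351084 ctr [ 0.5154809  -0.02591837  0.244     ]
flange [ 0.48066357 -0.05309648  0.216     ] [0.54312123 0.00824083 0.216     ] 0.08753984408145099 [0.48132973 0.0085145  0.216     ]
shoulder [ 0.47591608 -0.06380728  0.186     ] [0.55432963 0.01319985 0.186     ] [ 0.55586931 -0.06621329  0.186     ]
71.4593741735818 281.51426646974454 211.17435899987225
yaw 134.53 pos [ 0.5104 -0.0307  0.359 ] go [-0.0001  0.0069  0.099 ] turn -3.7 F [ 0.2 -1.4 -0.7] t 2.2
```

Emit:
{"method": "step_arm", "body": {"rows": "0.001 0.0066 0.05 -2.5 100;0.001 0.0066 0.09 -2.5 80;0.001 0.0066 0.12 -2.5 60;0.001 0.0066 0.131 -2.5 50;0.001 0.0066 0.131 -2.5 40;0.001 0.0066 0.131 -2.5 30;0.001 0.0066 0.131 -2.5 20;0.001 0.0066 0.131 -2.5 5;0.001 0.0066 0.131 -2.5 0;0.001 0.0066 0.131 -2.5 0"}}

```text
time_s: 3.45
position: [0.5149, -0.0244, 0.2282]
eef_rot: [1.146, 2.925, -0.0]
ft_force: [0.6, -1.0, 1.0]
opening: 0.0139
grip_force: 29.9
```

```bash
python3 - <<'E'
from cell import *
from h import *
o=get_obs();go(o,[.5145,-.0255,.228],137);print(o["opening"],o["grip_force"],o["wrist_torque"],o["joints"])
E
```

```text
yaw 137.21 pos [ 0.5149 -0.0244  0.2282] go [-0.0005 -0.0011  0.0002] turn 0.2 F [ 0.6 -1.   1. ] t 3.45
0.013855463345457708 29.89403931889683 [ 0.02951467 -0.02976868  0.03439394] [-2.00308478e-01 -4.20483796e-02  1.81152273e+00 -8.78144886e-05
  1.37173385e+00 -1.02419603e+00]
```

Emit:
{"method": "step_arm", "body": {"rows": "0 0 0.001 0 0;0 0 0.001 0 0"}}

```text
time_s: 3.7
position: [0.5149, -0.0243, 0.2281]
eef_rot: [1.146, 2.924, 0.0]
ft_force: [-3.0, -0.0, 6.6]
opening: 0.014
grip_force: 29.9
```

Emit:
{"method": "step_arm", "body": {"rows": "0 0 0.001 0 0;0 0 0.001 0 0"}}

```text
time_s: 3.95
position: [0.515, -0.0244, 0.228]
eef_rot: [1.145, 2.924, 0.0]
ft_force: [-4.9, 1.2, 10.6]
opening: 0.0137
grip_force: 29.9
```

Emit:
{"method": "step_arm", "body": {"rows": "0 0 -0.0005 -3 0;0 0 -0.0005 -6 0;0 0 -0.0005 -9 0;0 0 -0.0005 -12 0;0 0 -0.0005 -12 0"}}

```text
time_s: 4.58
position: [0.516, -0.0245, 0.2281]
eef_rot: [0.833, 3.026, 0.001]
ft_force: [0.7, -0.2, 6.2]
opening: 0.0141
grip_force: 29.9
```

Emit:
{"method": "step_arm", "body": {"rows": "0 0 0.0003 -2.5 0;0 0 0.0003 -5 0;0 0 0.0003 -5 0"}}

```text
time_s: 4.95
position: [0.5162, -0.0246, 0.228]
eef_rot: [0.7, 3.058, 0.0]
ft_force: [1.3, -1.3, 7.1]
opening: 0.014
grip_force: 29.9
```

Emit:
{"method": "step_arm", "body": {"rows": "0 0 0 -2.5 0;0 0 0 -5 0;0 0 0 -5 0"}}

```text
time_s: 5.32
position: [0.5164, -0.0246, 0.228]
eef_rot: [0.566, 3.086, 0.0]
ft_force: [1.4, -0.9, 6.5]
opening: 0.0139
grip_force: 29.9
```

Emit:
{"method": "step_arm", "body": {"rows": "0 0 0 -2.5 0;0 0 0 -5 0;0 0 0 -5 0"}}

```text
time_s: 5.7
position: [0.5165, -0.0247, 0.228]
eef_rot: [0.431, 3.107, -0.0]
ft_force: [1.8, -0.5, 5.6]
opening: 0.014
grip_force: 29.9
```

Emit:
{"method": "step_arm", "body": {"rows": "0 0 0.0002 -2.5 0;0 0 0.0002 -5 0;0 0 0.0002 -5 0"}}

```text
time_s: 6.08
position: [0.5164, -0.025, 0.228]
eef_rot: [0.295, 3.123, -0.002]
ft_force: [1.4, -2.0, 7.6]
opening: 0.0139
grip_force: 29.9
```

Emit:
{"method": "step_arm", "body": {"rows": "0 0 0 -2.5 0;0 0 0 -5 0;0 0 0 -5 0"}}

```text
time_s: 6.45
position: [0.5162, -0.0252, 0.2279]
eef_rot: [0.159, 3.133, -0.003]
ft_force: [0.1, -1.9, 7.0]
opening: 0.0136
grip_force: 29.9
```

Emit:
{"method": "step_arm", "body": {"rows": "0 0 0 -2.5 0;0 0 0 -5 0;0 0 0 -5 0"}}

```text
time_s: 6.82
position: [0.5151, -0.0251, 0.2266]
eef_rot: [0.023, 3.141, -0.002]
ft_force: [-1.2, -4.0, 4.5]
opening: 0.0139
grip_force: 29.9
```

It's giving: z is down 1.3 mm and the push-back has dropped. I'll press down gently at this angle.

Emit:
{"method": "step_arm", "body": {"rows": "0 0 0.001 0 0;0 0 0.002 0 0;0 0 0.002 0 0"}}

```text
time_s: 7.2
position: [0.5142, -0.0246, 0.2229]
eef_rot: [-0.022, -3.14, 0.001]
ft_force: [-0.8, -4.3, -1.9]
opening: 0.0138
grip_force: 30.0
```

Emit:
{"method": "step_arm", "body": {"rows": "0 0 0.002 0 0;0 0 0.004 0 0;0 0 0.004 0 0"}}

```text
time_s: 7.58
position: [0.5145, -0.0243, 0.2193]
eef_rot: [-0.022, -3.141, -0.0]
ft_force: [-0.8, -4.4, -2.5]
opening: 0.0138
grip_force: 29.9
```

```bash
python3 - <<'E'
from cell import *
from h import *
o=get_obs();go(o,[.515,-.025,.2185],180);print(o["opening"],o["grip_force"],o["wrist_torque"],o["joints"])
E
```

```text
yaw 179.18 pos [ 0.5145 -0.0243  0.2193] go [-0.0005 -0.0007  0.0008] turn -0.8 F [-0.8 -4.4 -2.5] t 7.58
0.013823799466182157 29.921508939005435 [-0.86080234 -0.00801387 -0.03061161] [-2.00411099e-01 -3.51104068e-02  1.82177078e+00 -5.98495381e-05
  1.35583143e+00 -1.75691845e+00]
```

Emit:
{"method": "step_arm", "body": {"rows": "0 -0.0007 0.0008 0 0;0 -0.0007 0.001 0 0;0 -0.0007 0.001 3 0;0 -0.0007 0.001 6 0;0 -0.0007 0.001 6 0"}}

```text
time_s: 8.2
position: [0.5147, -0.0244, 0.2189]
eef_rot: [-0.185, -3.136, -0.002]
ft_force: [-3.1, -0.1, 0.9]
opening: 0.0138
grip_force: 29.9
```

Emit:
{"method": "step_arm", "body": {"rows": "0 0 0.0003 3 0;0 0 0.0006 6 0;0 0 0.0008 9 0;0 0 0.0008 9 0"}}

```text
time_s: 8.7
position: [0.5151, -0.0245, 0.2181]
eef_rot: [0.429, 3.111, 0.002]
ft_force: [0.7, 0.1, -1.6]
opening: 0.014
grip_force: 29.9
```

Emit:
{"method": "step_arm", "body": {"rows": "0 0 0.0003 3 0;0 0 0.0006 6 0;0 0 0.0008 9 0;0 0 0.0008 9 0"}}

```text
time_s: 9.2
position: [0.5148, -0.0248, 0.217]
eef_rot: [-0.672, -3.069, -0.001]
ft_force: [-0.1, 0.4, -2.2]
opening: 0.0138
grip_force: 29.9
```

```bash
python3 - <<'E'
from cell import *
from h import *
o=get_obs();go(o,[.515,-.025,.2185],180);print(o["opening"],o["wrist_torque"])
E
```

```text
yaw 155.31 pos [ 0.5148 -0.0248  0.217 ] go [-0.0003 -0.     -0.0015] turn -24.7 F [-0.1  0.4 -2.2] t 9.2
0.013796618885566566 [ 0.02840708 -0.16389364 -0.00794462]
```

Emit:
{"method": "step_arm", "body": {"rows": "0 0 0.0003 3 0;0 0 0.0006 6 0;0 0 0.0008 9 0;0 0 0.0008 9 0"}}

```text
time_s: 9.7
position: [0.5146, -0.025, 0.2162]
eef_rot: [-0.91, -3.007, -0.0]
ft_force: [-0.1, 0.2, -2.4]
opening: 0.0135
grip_force: 29.9
```

```bash
python3 - <<'E'
from cell import *
from h import *
o=get_obs();go(o,[.515,-.025,.2185],180);print(o["opening"],o["wrist_torque"])
E
```

```text
yaw 146.32 pos [ 0.5146 -0.025   0.2162] go [-0.0003  0.0002 -0.0023] turn -33.7 F [-0.1  0.2 -2.4] t 9.7
0.013507327744966628 [-0.00142563 -0.16159611  0.01827025]
```

Emit:
{"method": "step_arm", "body": {"rows": "0 0 0.0002 2 0;0 0 0.0004 4 0;0 0 0.0004 4 0"}}

```text
time_s: 10.07
position: [0.5148, -0.0248, 0.2162]
eef_rot: [1.017, 2.972, 0.001]
ft_force: [-0.2, 2.5, -2.3]
opening: 0.014
grip_force: 29.9
```

```bash
python3 - <<'E'
from cell import *
from h import *
o=get_obs();go(o,[.515,-.025,.2185],180);print(o["opening"],o["wrist_torque"])
E
```

```text
yaw 142.22 pos [ 0.5148 -0.0248  0.2162] go [-0.0003 -0.0001 -0.0023] turn -37.8 F [-0.2  2.5 -2.3] t 10.07
0.013963159637485996 [ 0.34579945 -0.21562857  0.27517445]
```

Emit:
{"method": "step_arm", "body": {"rows": "0 0 0.0003 2 0;0 0 0.0003 3 0;0 0 0.0003 3 0"}}

```text
time_s: 10.45
position: [0.5148, -0.0247, 0.2162]
eef_rot: [1.094, 2.945, 0.001]
ft_force: [-1.8, 3.9, 1.2]
opening: 0.0147
grip_force: 31.2
```

```bash
python3 - <<'E'
from cell import *
from h import *
o=get_obs();go(o,[.515,-.025,.2185],180);print(o["opening"],o["wrist_torque"])
E
```

```text
yaw 139.23 pos [ 0.5148 -0.0247  0.2162] go [-0.0003 -0.0001 -0.0023] turn -40.8 F [-1.8  3.9  1.2] t 10.45
0.014682577878192663 [0.5710565  0.00436057 0.76310236]
```

The wrist torque is rising to 0.76 Nm, and the carrier has turned about 39° from the slots and come down 12 mm. That means it's at the stop and locked, so I'll release and lift.

Emit:
{"method": "step_arm", "body": {"rows": "0 0 0 -1 10;0 0 0 -1 30;0 0 0 -1 50;0 0 -0.02 -1 70;0 0 -0.07 -1 100;0 0 -0.12 -1 100;0 0 -0.14 -1 100;0 0 -0.14 -1 100;0 0 -0.14 -1 100"}}

```text
time_s: 11.58
position: [0.514, -0.025, 0.3533]
eef_rot: [-1.069, -2.95, 0.001]
ft_force: [-0.1, -0.1, -0.8]
opening: 0.0838
grip_force: 0.0
```

```bash
python3 - <<'E'
from cell import *
from h import *
o=get_obs();go(o,[.43,.323,.30],90)
s=wrist(o,snapshot("wrist")); np.savez("pics/w2.npz",**s)
cv2.imwrite("pics/w2c.png",cv2.resize(s["img"][135:250,230:350],None,fx=5,fy=5,interpolation=cv2.INTER_CUBIC))
E
```

```text
yaw 140.18 pos [ 0.514  -0.025   0.3533] go [0.2872 0.2136 0.0539] turn 50.2 F [-0.1 -0.1 -0.8] t 11.57
```

View pics/w2c.png

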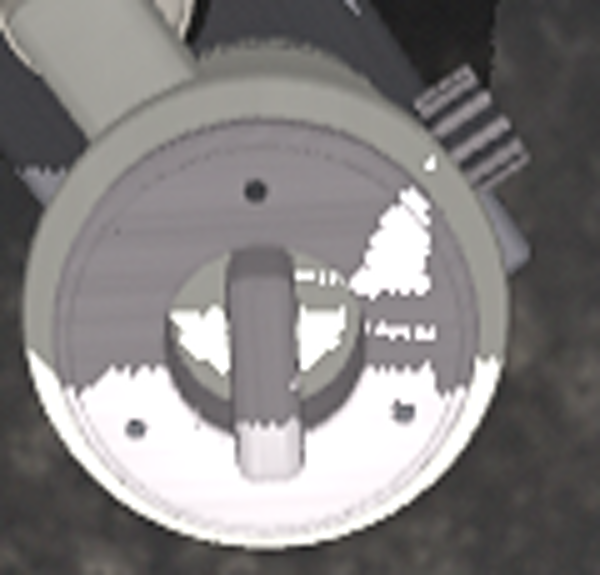

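The picture shows the flange sitting low and concentric on the collar, with the bar at crop (264,365). The drop was 12 mm, so it's locked. Next is the hopper.

Emit:
{"method": "step_arm", "body": {"rows": "0.287 0.214 0.054 50.2 100;0.287 0.214 0.054 50.2 100;0.287 0.214 0.054 50.2 100;0.287 0.214 0.054 50.2 100;0.287 0.214 0.054 50.2 100;0.287 0.214 0.054 50.2 100;0.287 0.214 0.054 50.2 100;0.287 0.214 0.054 50.2 100;0.287 0.214 0.054 50.2 100;0.287 0.214 0.054 50.2 100"}}

```text
time_s: 12.88
position: [0.4317, 0.322, 0.3017]
eef_rot: [2.223, 2.22, -0.0]
ft_force: [0.2, 0.5, -0.1]
opening: 0.0871
grip_force: 0.0
```

```bash
python3 - <<'E'
from cell import *
from h import *
s=dict(np.load("pics/w2.npz"))
P=lambda u,v,z:onz(s,230+u/5-.4,135+v/5-.4,z)
fl=np.array([cv2.fitEllipse(np.float32([P(u,v,z)[:2] for u,v in q])*1000) [0] for q,z in [([(55,320),(480,320),(265,120),(110,195),(425,200)],.204),([(23,300),(508,300),(265,548),(80,465),(445,475)],.186)]]);print(fl)
o=get_obs();go(o,[.43,.323,.30],90)
s=wrist(o,snapshot("wrist")); np.savez("pics/w3.npz",**s); cv2.imwrite("pics/w3.png",s["img"])
E
```

```text
[[522.7411499  -31.15165901]
 [517.40655518 -27.42650604]]
yaw 89.91 pos [0.4317 0.322  0.3017] go [ 0.001  -0.0017  0.0017] turn -0.1 F [ 0.2  0.5 -0.1] t 12.88
```

View pics/w3.png

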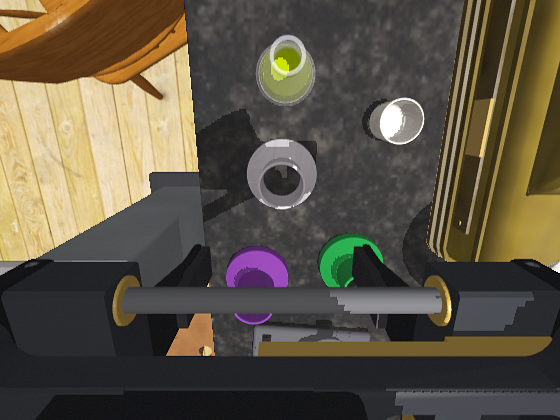

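The wrist view shows the steel hopper with its skirt at (282,174), its mouth at about (282,184), and nothing near enough to hit. I'll measure it with ellipse fits.

```bash
python3 - <<'E'
from cell import *
from h import *
s=dict(np.load("pics/w3.npz"))
g=s["img"].max(2).astype(int); 
hsv=cv2.cvtColor(s["img"],cv2.COLOR_BGR2HSV)
m=((g>95)).astype(np.uint8)*255; M=np.zeros_like(m); M[130:220,235:330]=m[130:220,235:330]
M=cv2.morphologyEx(M,cv2.MORPH_OPEN,np.ones((3,3)))
cs,h=cv2.findContours(M,cv2.RETR_CCOMP,cv2.CHAIN_APPROX_NONE)
for c,hh in zip(cs,h[0]):
    if cv2.contourArea(c)<200: continue
    e=cv2.fitEllipse(cv2.convexHull(c)); print("hole" if hh[3]>=0 else "outer",np.round(e,1) if 0 else e)
    for z in (.0,.01,.096): print(z,onz(s,e[0][0],e[0][1],z).round(4), np.round(max(e[1])/f(s)*(-s["R"].T@s["t"]-[0,0,z])[2],4))
p=cv2.resize(s["img"][125:225,230:335],None,fx=5,fy=5,interpolation=cv2.INTER_CUBIC);cv2.imwrite("pics/w3c.png",p)
E
```

```text
outer ((280.9488830566406, 172.56227111816406), (66.9474868774414, 89.80162048339844), 153.64593505859375)
0.0 [0.4301 0.3252 0.    ] 0.1399
0.01 [0.4301 0.3269 0.01  ] 0.1368
0.096 [0.4303 0.3418 0.096 ] 0.1103
hole ((280.87579345703125, 179.82464599609375), (32.28142547607422, 40.07069778442383), 89.00240325927734)
0.0 [0.4299 0.3136 0.    ] 0.0624
0.01 [0.43   0.3156 0.01  ] 0.061
0.096 [0.4302 0.3327 0.096 ] 0.0492
```

View pics/w3c.png

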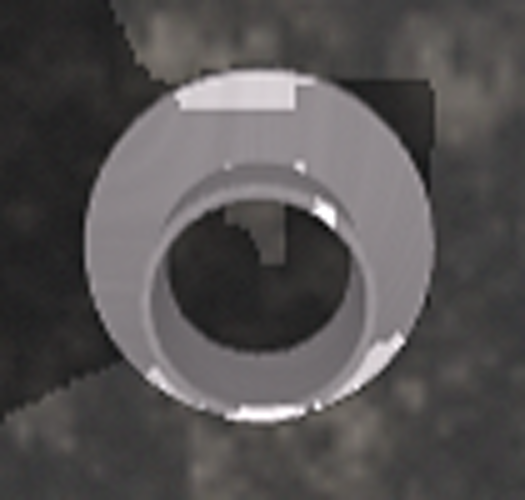

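In the crop the tube mouth is at (258,299) and the skirt at (260,245), which puts the hopper axis at about (0.4305, 0.3255). I'll descend and grip.

Emit:
{"method": "step_arm", "body": {"rows": "0.0035 -0.0012 0.06 0 100;0.0035 -0.0012 0.12 0 100;0.0035 -0.0012 0.17 0 100;0.0035 -0.0012 0.21 0 100;0.0035 -0.0012 0.2387 0 100;0.0035 -0.0012 0.2387 0 100;0.0035 -0.0012 0.2387 0 70;0.0035 -0.0012 0.2387 0 50;0.0035 -0.0012 0.2387 0 40;0.0035 -0.0012 0.2387 0 40"}}

```text
time_s: 14.18
position: [0.4308, 0.327, 0.0642]
eef_rot: [2.221, 2.221, 0.003]
ft_force: [-0.1, 0.1, 3.8]
opening: 0.0592
grip_force: 30.0
```

Emit:
{"method": "step_arm", "body": {"rows": "0 0 0 0 40;0 0 0 0 40;0 0 0 0 40"}}

```text
time_s: 14.55
position: [0.4308, 0.327, 0.0642]
eef_rot: [2.221, 2.221, 0.003]
ft_force: [-0.5, -0.7, 6.5]
opening: 0.0587
grip_force: 30.0
```

Emit:
{"method": "step_arm", "body": {"rows": "0 0 -0.02 0 40;0 0 -0.06 0 40;0 0 -0.12 0 40;0 0 -0.18 0 40;0 0 -0.24 0 40;0 0 -0.296 0 40;0 0 -0.296 0 40;0 0 -0.296 0 40"}}

```text
time_s: 15.55
position: [0.4295, 0.3264, 0.3576]
eef_rot: [-2.221, -2.221, 0.003]
ft_force: [0.0, 0.2, -3.1]
opening: 0.0592
grip_force: 30.0
```

```bash
python3 - <<'E'
from cell import *
from h import *
o=get_obs();go(o,[.5148,-.0248,.36],90);print(o["opening"],o["grip_force"])
s=wrist(o,snapshot("wrist")); np.savez("pics/w4.npz",**s)
cv2.imwrite("pics/w4.png",s["img"])
E
```

```text
yaw 90.0 pos [0.4295 0.3264 0.3576] go [-0.3512  0.0853 -0.0022] turn 0.0 F [ 0.   0.2 -3.1] t 15.55
0.059238464269885716 29.99764705004054
```

View pics/w4.png

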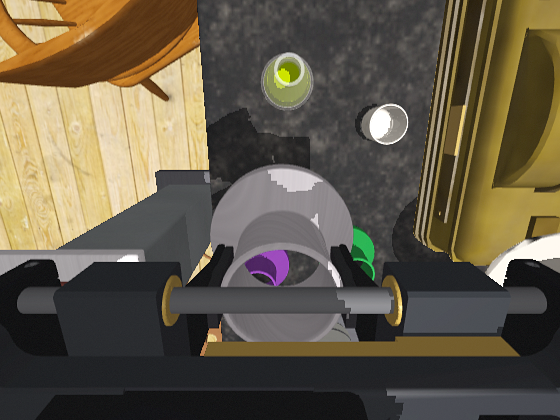

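The hopper is held upright, with its skirt spanning x 211–353 and its far edge at (282,165). I'll check how far off-centre it sits along tool x.

```bash
python3 - <<'E'
from h import *
s=dict(np.load("pics/w4.npz"))
for z in(.2934,.3134):
    print(onz(s,282,165,z).round(4),onz(s,211,222,z).round(4),onz(s,353,222,z).round(4))
E
```

```text
[0.4291 0.3763 0.2934] [0.373  0.3314 0.2934] [0.485  0.3315 0.2934]
[0.4291 0.3793 0.3134] [0.3782 0.3385 0.3134] [0.4799 0.3386 0.3134]
```

Emit:
{"method": "step_arm", "body": {"rows": "-0.05 0.012 -0.0024 0 40;-0.1 0.024 -0.0024 0 40;-0.15 0.0366 -0.0024 0 40;-0.2 0.0488 -0.0024 0 40;-0.25 0.061 -0.0024 0 40;-0.3 0.0732 -0.0024 0 40;-0.335 0.082 -0.0024 0 40;-0.3497 0.0853 -0.0024 0 40;-0.3497 0.0853 -0.0024 0 40;-0.3497 0.0853 -0.0024 0 40"}}

```text
time_s: 16.85
position: [0.515, -0.0219, 0.3609]
eef_rot: [-2.219, -2.222, 0.0]
ft_force: [-0.4, -0.2, -2.6]
opening: 0.0592
grip_force: 30.0
```

```bash
python3 - <<'E'
from cell import *
from h import *
o=get_obs();go(o,[.5148,-.0233,.272],90);print(o["opening"],o["grip_force"],o["wrist_torque"])
E
```

```text
yaw 90.06 pos [ 0.515  -0.0219  0.3609] go [-0.0015 -0.      0.0889] turn 0.1 F [-0.4 -0.2 -2.6] t 16.85
0.05920547009536668 29.997940476896474 [ 0.01984799 -0.05844203  0.0042775 ]
```

Emit:
{"method": "step_arm", "body": {"rows": "-0.0015 0 0.03 0 40;-0.0015 0 0.06 0 40;-0.0015 0 0.08 0 40;-0.0015 0 0.089 0 40;-0.0015 0 0.089 0 40;-0.0015 0 0.089 0 40"}}

```text
time_s: 17.6
position: [0.516, -0.0246, 0.2738]
eef_rot: [2.22, 2.22, 0.002]
ft_force: [0.2, -0.2, -2.7]
opening: 0.0589
grip_force: 30.0
```

```bash
python3 - <<'E'
from cell import *
from h import *
o=get_obs();go(o,[.5148,-.0233,.250],90);print(o["opening"],o["grip_force"],o["wrist_torque"])
E
```

```text
yaw 90.0 pos [ 0.516  -0.0246  0.2738] go [ 0.0013 -0.0013  0.0238] turn 0.0 F [ 0.2 -0.2 -2.7] t 17.6
0.05890741365244962 29.997562055359595 [ 0.03345046 -0.08173534 -0.00521652]
```

Emit:
{"method": "step_arm", "body": {"rows": "0.001 -0.001 0.005 0 40;0.001 -0.001 0.01 0 40;0.001 -0.001 0.013 0 40;0.001 -0.001 0.015 0 40;0.001 -0.001 0.015 0 40"}}

```text
time_s: 18.23
position: [0.5148, -0.0238, 0.2576]
eef_rot: [2.221, 2.22, 0.001]
ft_force: [3.5, -0.4, -2.8]
opening: 0.0591
grip_force: 30.0
```

Emit:
{"method": "step_arm", "body": {"rows": "0 0.0007 0.002 0 40;0 0.0007 0.004 0 40;0 0.0007 0.006 0 40;0 0.0007 0.0075 0 40;0 0.0007 0.0075 0 40"}}

```text
time_s: 18.85
position: [0.5151, -0.0237, 0.2503]
eef_rot: [2.221, 2.221, 0.0]
ft_force: [1.1, -1.3, 1.0]
opening: 0.059
grip_force: 30.0
```

Emit:
{"method": "step_arm", "body": {"rows": "0 0 0.001 0 40;0 0 0.0015 0 40;0 0 0.0015 0 40"}}

```text
time_s: 19.23
position: [0.5151, -0.0238, 0.2502]
eef_rot: [2.221, 2.221, 0.0]
ft_force: [-1.4, -1.5, 9.3]
opening: 0.0593
grip_force: 30.0
```

It's seated: TCP z is 0.2502, and solid contact was expected at 0.2502. I'll release, lift and retreat.

Emit:
{"method": "step_arm", "body": {"rows": "0 0 -0.001 0 55;0 0 -0.001 0 75;0 0 -0.001 0 100;0 0 -0.001 0 100;0 0 -0.03 0 100;0 0 -0.08 0 100;0 0 -0.13 0 100;0 0 -0.16 0 100;0 0 -0.16 0 100;0 0 -0.16 0 100"}}

```text
time_s: 20.48
position: [0.5146, -0.0235, 0.407]
eef_rot: [-2.22, -2.22, 0.002]
ft_force: [0.3, -0.2, -0.8]
opening: 0.0869
grip_force: 0.0
```

```bash
python3 - <<'E'
from cell import *
from h import *
o=get_obs();go(o,[.5148,-.0233,.36],90)
a=snapshot("scene")["img"]; w=snapshot("wrist")["img"]
A=cv2.resize(a[120:270,180:360],None,fx=2.2,fy=2.2); B=cv2.resize(w[90:240,200:380],None,fx=2.2,fy=2.2)
cv2.imwrite("pics/end.png",np.hstack([A,B]))
E
```

```text
yaw 90.0 pos [ 0.5146 -0.0235  0.407 ] go [0.0002 0.0003 0.047 ] turn 0.0 F [ 0.3 -0.2 -0.8] t 20.48
```

View pics/end.png

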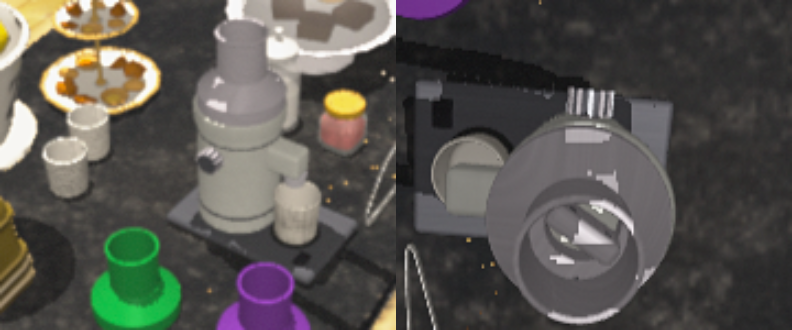

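The scene crop (left) shows the hopper level and fully down on the shoulder at (240,100). The wrist crop (right) shows the bar inside the tube at (585,235), and the cups and jars haven't moved.

```bash
python3 -c "
from cell import *
print(sign_off())"
```

```text
the job is handed in; nothing more can be done
None
```

The carrier dropped into its slots and is locked clockwise with its flange flush, the steel hopper is fully down over the collar, the cups and jars were left in place, and the job was handed in at about 20 s.

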